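# Tuck the tablet caddy's flap under its lip

### The job

Close the metal tablet caddy on the shelf: push the open flap over from its outer face until it lies flat, then, keeping it pressed down with the fingertips, push it along until its edge is tucked fully home beneath the lip, so that it stays shut when you let go. Only push and press: do not pinch the flap or touch its inner face, and leave the mug, the brush and the scraper where they are.

Things in the scene. Friction and masses are not known exactly. Their poses are not given: they have to be found in the camera images.
- caddy: open-topped sheet-steel box, 104 mm (its x) by 176 mm (its y) by 58 mm high, fixed to the shelf, holding white tablets; origin: under the hinged end's axis by 62 mm and 80 mm towards its -y from there, on the shelf; z up. The flap is hinged at its +y end, the lip is at its -y end. Its end wall at y = -84 mm rises to 77 mm
- hinge_line (a point): middle of the hinge axis, 62 mm above the shelf; the axis runs along the caddy's x; axes as caddy
- lip_edge (a point): middle of the lower inner edge of the retaining lip, a fixed steel strip 86 mm wide (caddy's x), 5 mm thick, 28 mm deep, which overhangs the box 136 to 164 mm from the hinge axis (towards the caddy's -y); its underside is 72 mm above the shelf, 8 mm above the shut flap's outer face; axes as caddy
- flap_turn (a joint): opening angle of the flap about the hinge axis, rad: 0 flat shut (towards the caddy's -y), 1.57 upright, up to 1.75. A light spring (net about 0.03 to 0.05 N m when shut) raises it again to about 0.4 to 0.7 if it is let go flat but untucked; it stands still where it starts
- flap_slide (a joint): how far the flap is slid along its own plane away from the hinge, m (slotted hinge, about 2 N of friction, stays where it is left): 0 drawn back, 0.024 at its stop. The flap's edge is 130 mm + this from the hinge axis: drawn back it clears the lip by 6 mm as it comes down; slid out when not flat it would land on the lip
- flap_edge (a point): middle of the flap's free edge, on its outer face. The flap is an aluminium plate 94 mm wide, 4 mm thick (2 mm either side of the hinge axis's plane), from 4 to 130 mm from the hinge axis when drawn back; flat it lies 60 to 64 mm above the shelf; axes at flap_turn 0 as caddy: the flap's -y runs from hinge to edge, its z is out of the outer face
- ridge (a point): middle of the top of a ridge across the outer face of the flap, 90 mm wide, 9 mm high; its upright face looks to the hinge, 93 mm + flap_slide from the hinge axis, and behind it a short ramp falls to the plate 108 mm from the axis. Between hinge and ridge the outer face is bare: room for fingertips, which can push on the ridge; axes as flap_edge
- flap_inside: the inner face (underside when shut) of the flap, 84 mm by 110 mm, not to be touched; its origin is on the hinge axis when the flap is drawn back, its axes as flap_edge
- mug: empty white ceramic mug, 80 mm across, 92 mm high, on the shelf beyond the caddy; origin under its centre; leave alone
- brush: cleaning brush, blue plastic handle, 200 mm long along its x, lying at the lip end of the caddy; leave alone
- scraper: steel scraper, 210 mm long along its x, lying on the robot's side of the caddy; leave alone
There are look-alikes about, which are no part of the job. Of the things like the caddy, leave any that is orange or purple; of the rest the larger one is meant.

How it is judged:
On the way, in this order (a step that is already met when the one before it is completed fails the run):
1. the flap is folded down flat, its edge still short of the lip (value of joint flap_turn below 0.1 rad and value of joint flap_slide below 0.01 m), for 0.1 s.
2. the flap's edge is tucked beneath the lip (value of joint flap_turn below 0.1 rad and value of joint flap_slide above 0.018 m), for 0.2 s.
At the end, for the whole second after the job is handed in: the flap lies shut (within 0.1 rad of flat), slid at least 18 mm of its 24 mm so that its edge is at least 12 mm beneath the lip, and stays so untouched; mug, brush and scraper within 20 mm of where they were (all of step 2 and distance of each of mug, brush, scraper from where it was at the start of the episode below 0.02 m).
It fails at once if the fingers touched the flap's inner face (contact force between the fingers and flap_inside above 0.5 N).
It fails at once if the mug was moved, lifted or tipped (distance of mug from where it was at the start of the episode above 0.02 m or angle between mug's own z axis and vertical above 0.3 rad).
It fails at once if the brush was moved or lifted (distance of brush from where it was at the start of the episode above 0.02 m).
It fails at once if the scraper was moved or lifted (distance of scraper from where it was at the start of the episode above 0.02 m).
It also fails if it takes over 40 s, if anything falls off the work surface, if the arm or the gripper's body presses on something with over 40 N, if the wrist force passes 120 N, or if a joint passes its speed limit or range.

### The arm

A 7-joint arm with a two-finger parallel gripper is mounted at the origin on the work surface. World frame = base frame: x ahead of the robot, y to its left, z up, the work surface at z = 0. Lengths are in m, angles in rad, forces in N, time in s.
With the tool pointing down it reaches from about 0.4 to 0.85 m from the base axis. Payload 10.4 kg.
Tool frame: the origin (TCP) lies at the very end of the fingers, on their centre line; the grasp point (between the pads) lies 19 mm behind it (manip.tcp_to_grasp is the z of the grasp point in the tool frame, in m); z points along the fingers, x is the direction in which the jaws open and shut, and the axes are right-handed (so a half turn about z gives the same grasp; the last joint's range is limited). The gripper opens to 85 mm and grips with 20 to 120 N. Pads are 22 mm wide; open, the fingers measure 114 mm over their backs; the gripper's body (76 mm by 85 mm) begins 54 mm behind the grasp point. The pads swing forward as they close: fully open they stand 13 mm farther back than shut.
Start: joints at [-1.276, 0.332, -0.065, 1.46, 0.022, 1.35, -0.088], TCP at [0.195, 0.594, 0.231] pointing down, gripper open.
Joint ranges: [-2.6, 2.6], [-0.5, 2.12], [-1.47, 1.34], [0.16, 2.42], [-1.27, 4.41], [0.06, 2.06], [-2.6, 2.6]. Speed limits (rad/s): [2.22, 2.22, 2.79, 2.79, 3.14, 3.14, 3.14].

### API

Orientations are given as a unit quaternion [x, y, z, w].
In Python, from workcell import manip gives the robot as it stands.
- The arm moves only by the tool servo_tool, never from a script. Its argument "moves" is a list of rows, each an object with "travel": the shift along the tool's x, y, z in mm, a list of three; "dr": the turn, a rotation vector about the tool's x, y, z in degrees, a list of three. A call has 1 to 12 rows; each row shifts and turns the commanded pose from where the row before left it, along the tool's axes as they then stand; what a row does not reach is not made up. A row lasts 1/8 s, in which the tool goes at most 62.5 mm and 10.7 degrees, less where a joint would pass 70% of its speed; a pose out of reach is approached as far as the arm can. A call is refused whole if a number of a shift passes 62.5 or a number of a turn 10.7, either way. A call with a gripper value outside its range is refused whole. "claw" is the closure, from 0 (fully open) to 1 (shut), set as the call begins (left out, the last holds). The fingers move at their own pace and stop on an object; "squeeze" is the grip in N (left out, the last holds). Time passes only in rows, so rows that do not move let the fingers close. It gives the time, the measured TCP pose, the force and the opening at its end, in the units of the state.
- manip.get_obs(): the state, without advancing time (a new reading comes with each control period).
- manip.camera(name): name is "side" or "top"; returns the picture (480x640x3 uint8, blue, green, red); there is no depth.
- manip.calibration(name): a dict with "intrinsics" (3x3 intrinsics, pixels), "view" (4x4, takes a point from world to camera coordinates). Camera axes: x right, y down, z forward; pixel columns grow to the right and rows downward; lengths in m; the calibration is good to about 2 mm. A picture is of the moment at which its call begins. calibration takes no time and is no camera call.
- manip.hand_in(): hands the job in, once; it reports no verdict.
The state is a dict: "clock": time; "joint_pos": joint angles; "joint_velocities": joint speeds; "tau": joint torques, N m; "position": TCP position; "ee_rot": TCP orientation; "ft_force": force on the tool from outside, world axes, zero at the start; "torque": the same for the moment, N m; "grip_width": opening from 0.0 (shut) to 1.0 (fully open).
Only numpy, scipy, OpenCV 4.12 (cv2) and the standard library are available. Lean on these libraries where they do the work, as an engineer would, in place of code of your own. Each camera call takes 0.05 s, during which the arm holds its last target. There are 200 camera calls.

## Working session

There is one attempt and no reset: what is moved stays moved. The work goes in short steps, Python scripts to look and compute and a tool call to move; the robot and the scene stay as the last step left them, time stands still between calls to the robot, and variables do not carry over. Pictures are saved under pics/ and viewed, on a budget of 10 in all, crops included, one or two more only if the job needs it, and the job is handed in when it is done.

Besides the shell and the picture viewer there is one more tool, called after "Emit:" as name(argument=value, ...) on one line, values as JSON. servo_tool: Moves the arm, as the interface text tells. Its arguments: {"type":"object","properties":{"moves":{"type":"array","items":{"type":"object","properties":{"travel":{"type":"array","items":{"type":"number"}},"dr":{"type":"array","items":{"type":"number"}}}}},"claw":{"type":"number"},"squeeze":{"type":"number"}},"required":["moves"]}

```bash
mkdir -p pics; ls
python3 - <<'E'
from workcell import manip
import cv2,numpy as np
for n in("top","side"):
    im=manip.camera(n);cv2.imwrite(f"pics/{n}0.png",im)
    c=manip.calibration(n);print(n,np.round(c["intrinsics"],1).tolist(),np.round(c["view"],4).tolist())
o=manip.get_obs();print({k:np.round(v,3).tolist() for k,v in o.items()},manip.tcp_to_grasp)
E
```

```text
pics
top [[572.3, 0.0, 328.5], [0.0, 572.3, 242.5], [0.0, 0.0, 1.0]] [[0.0231, -0.9997, -0.0071, 0.0426], [-0.989, -0.0218, -0.146, 0.5764], [0.1458, 0.0104, -0.9893, 1.1233], [0.0, 0.0, 0.0, 1.0]]
side [[560.0, 0.0, 321.0], [0.0, 560.0, 227.8], [0.0, 0.0, 1.0]] [[0.7396, -0.6731, 0.0032, -0.3982], [-0.5141, -0.568, -0.6427, 0.3569], [0.4344, 0.4737, -0.7661, 0.9448], [0.0, 0.0, 0.0, 1.0]]
{'clock': 0.1, 'joint_pos': [-1.276, 0.333, -0.065, 1.461, 0.022, 1.35, -0.089], 'joint_velocities': [0.001, -0.0, 0.002, -0.0, -0.0, -0.0, 0.0], 'tau': [0.002, -62.675, 0.049, -39.243, 0.016, 0.007, 0.0], 'position': [0.195, 0.593, 0.231], 'ee_rot': [0.81, 0.586, -0.001, 0.0], 'ft_force': [-0.372, 0.197, 0.343], 'torque': [-0.023, 0.005, 0.009], 'grip_width': 0.999} -0.0187
```

View pics/top0.png

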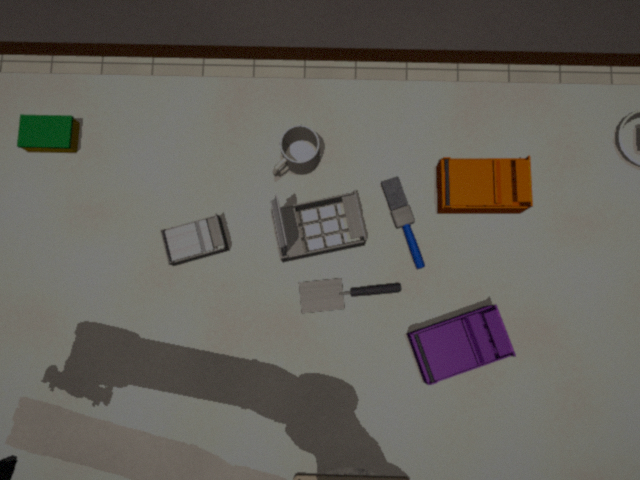

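View pics/side0.png

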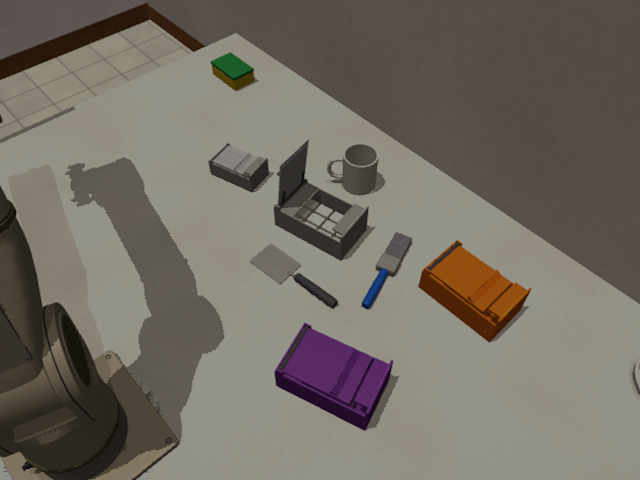

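Top-view candidates: grey open caddy (320,225), small shut grey caddy (195,240), orange (485,185) and purple (460,345). I choose the grey open one, which is larger than the other grey. I'll check it in one close crop.

Run:
```python
import cv2,numpy as np
a=cv2.imread("pics/top0.png")[170:280,250:390];b=cv2.imread("pics/side0.png")[130:265,260:390]
a=cv2.resize(a,None,fx=400/140,fy=400/140,interpolation=2);a=cv2.resize(cv2.imread("pics/top0.png")[175:275,260:380],(480,400),interpolation=2)
b=cv2.resize(cv2.imread("pics/side0.png")[135:260,265:375],(320*110//110,364),interpolation=2)
o=np.zeros((400,800,3),np.uint8);o[:,:480]=a;o[:364,480:]=b
cv2.imwrite("pics/crop.png",cv2.convertScaleAbs(o,alpha=1.4))
```

```text
(no output)
```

View pics/crop.png

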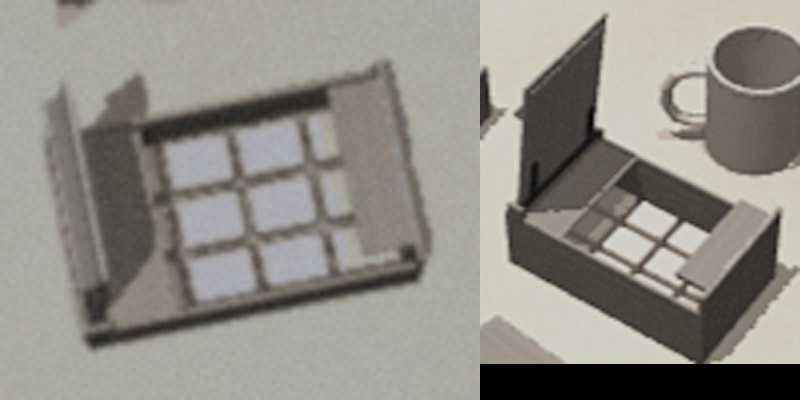

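The crop confirms the choice: open grey caddy with white tablets, the flap standing past upright at the left (top px ~(281,225)) and the lip at the right (~(353,217)). The mug is behind, and the outer face looks to the left (+y). Next I'll measure its pose.

```bash
cat > h.py <<'E'
from workcell import manip
import numpy as np
C={n:manip.calibration(n) for n in("top","side")}
def ray(n,u,v,z):
    K,T=np.array(C[n]["intrinsics"]),np.array(C[n]["view"]);R,t=T[:3,:3],T[:3,3]
    o=-R.T@t;d=R.T@np.linalg.solve(K,[u,v,1]);return o+d*(z-o[2])/d[2]
def proj(n,p):
    K,T=np.array(C[n]["intrinsics"]),np.array(C[n]["view"]);q=K@(T[:3,:3]@p+T[:3,3]);return q[:2]/q[2]
E
python3 - <<'E'
from h import *
from scipy.optimize import least_squares
t=lambda x,y:("top",260+x/4,175+y/4)
s=lambda x,y:("side",265+(x-480)/2.909,135+y/2.912)
# (view px, local caddy coords mm); robot side = local x sign to be determined: +y_c -> world +y so +x_c -> world +x (far)
P=[(t(88,345),(-52,88,58)),(t(418,276),(-52,-88,58)),(t(385,63),(52,-88,77)),
(t(328,86),(43,-56,77)),(t(360,256),(-43,-56,77)),
(s(510,207),(-52,88,58)),(s(512,259),(-52,88,0)),(s(702,362),(-52,-88,0)),(s(780,208),(52,-88,77)),
(s(742,203),(43,-56,77)),(s(680,274),(-43,-56,77))]
def W(p,l): c,s_=np.cos(p[2]),np.sin(p[2]);l=np.array(l)/1000;return np.array([p[0]+c*l[0]-s_*l[1],p[1]+s_*l[0]+c*l[1],l[2]])
f=lambda p:np.concatenate([proj(v[0],W(p,l))-v[1:] for v,l in P])
r=least_squares(f,[.55,.05,.2],loss="soft_l1");print(r.x,np.degrees(r.x[2]));print(np.round(f(r.x).reshape(-1,2),1))
p=r.x
print("hinge",W(p,(0,80,62)))
for a in(1.5,1.57,1.65,1.75):
  for x in(-47,47):
    e=W(p,(x,80-130*np.cos(a),62+130*np.sin(a)));T=proj("top",e);S=proj("side",e)
    print(a,x,"crop top",np.round((T-[260,175])*4),"side",np.round((S-[265,135])*2.91+[480,0]))
print("mug floor approx",ray("top",300,148,.09))
E
```

```text
[0.60906614 0.07668137 0.21126249] 12.10444924247062
[[-2.  -3.4]
 [ 1.7 -2.5]
 [ 0.3 -1.1]
 [-0.3  0.4]
 [ 0.  -0.3]
 [-1.2  1.2]
 [-0.3  0.8]
 [-0.5  2.4]
 [ 1.6  1.3]
 [-0.4 -1. ]
 [-2.3 -0.1]]
hinge [0.59229058 0.15490272 0.062     ]
1.5 -47 crop top [ 89. 277.] side [519.  84.]
1.5 47 crop top [52. 74.] side [602.   9.]
1.57 -47 crop top [ 69. 281.] side [509.  78.]
1.57 47 crop top [32. 77.] side [592.   4.]
1.65 -47 crop top [ 46. 285.] side [497.  73.]
1.65 47 crop top [ 9. 82.] side [580.  -1.]
1.75 -47 crop top [ 17. 291.] side [482.  67.]
1.75 47 crop top [-18.  88.] side [566.  -6.]
mug floor approx [0.75823835 0.11657472 0.09      ]
```

```bash
cat >> h.py <<'E'
def W(p,l): c,s_=np.cos(p[2]),np.sin(p[2]);l=np.array(l)/1000;return np.array([p[0]+c*l[0]-s_*l[1],p[1]+s_*l[0]+c*l[1],l[2]])
E
python3 - <<'E'
from h import *
from scipy.optimize import least_squares
t=lambda x,y:("top",260+x/4,175+y/4)
s=lambda x,y:("side",265+(x-480)/2.909,135+y/2.912)
P=[(t(88,346),(-52,88,0)),(t(418,277),(-52,-88,0)),(t(385,63),(52,-88,77)),
(t(328,86),(43,-56,77)),(t(360,256),(-43,-56,77)),
(s(510,207),(-52,88,58)),(s(512,259),(-52,88,0)),(s(702,362),(-52,-88,0)),(s(780,208),(52,-88,77)),
(s(742,203),(43,-56,77)),(s(680,274),(-43,-56,77))]
f=lambda p:np.concatenate([proj(v[0],W(p,l))-v[1:] for v,l in P])
r=least_squares(f,[.55,.05,.2],loss="soft_l1");print(r.x,np.degrees(r.x[2]));print(np.round(f(r.x).reshape(-1,2),1))
p=r.x
print("hinge",W(p,(0,80,62)))
for a in(1.4,1.45,1.5):
  for x in(-47,47):
    e=W(p,(x,80-130*np.cos(a),62+130*np.sin(a)));T=proj("top",e);S=proj("side",e)
    print(a,x,"crop top",np.round((T-[260,175])*4),"side",np.round((S-[265,135])*2.91+[480,0]))
from scipy.spatial.transform import Rotation as Ro
o=manip.get_obs();R=Ro.from_quat(o["ee_rot"]);print("tool axes\n",np.round(R.as_matrix(),3))
# desired: tool x along caddy x
c,s_=np.cos(p[2]),np.sin(p[2])
for sg in(1,-1):
  D=np.array([[sg*c,sg*s_,0],[sg*s_,-sg*c,0],[0,0,-1]]);print(sg,np.degrees((R.inv()*Ro.from_matrix(D)).as_rotvec()))
q=lambda w:np.round([c*(w[0]-p[0])+s_*(w[1]-p[1]),-s_*(w[0]-p[0])+c*(w[1]-p[1]),w[2]],4)*1000
print("TCP in caddy mm",q(np.array(o["position"])))
E
```

```text
[0.61008574 0.07700284 0.21106345] 12.093045113500029
[[ 0.4 -0.8]
 [-0.   0.8]
 [ 0.2 -1.6]
 [-0.4 -0.1]
 [-0.2 -0.8]
 [-0.9  0.9]
 [-0.   0.4]
 [-0.3  2.1]
 [ 1.8  1. ]
 [-0.2 -1.3]
 [-2.  -0.4]]
hinge [0.59332575 0.15522754 0.062     ]
1.4 -47 crop top [117. 270.] side [535.  93.]
1.4 47 crop top [80. 67.] side [617.  17.]
1.45 -47 crop top [103. 272.] side [528.  88.]
1.45 47 crop top [66. 69.] side [610.  13.]
1.5 -47 crop top [ 88. 275.] side [520.  83.]
1.5 47 crop top [52. 72.] side [603.   8.]
tool axes
 [[ 0.312  0.95  -0.   ]
 [ 0.95  -0.312 -0.001]
 [-0.001  0.    -1.   ]]
1 [4.23305902e-02 6.51923505e-02 5.96990111e+01]
-1 [-7.53875504e-02  4.89505207e-02 -1.20300960e+02]
TCP in caddy mm [-297.5  591.8  230.6]
```

Emit:
servo_tool(moves=[{"dr": [0, 0, 10]}, {"dr": [0, 0, 10]}, {"dr": [0, 0, 10]}, {"dr": [0, 0, 10]}, {"dr": [0, 0, 10]}, {"dr": [0, 0, 9.7]}, {"travel": [0, 0, 0]}, {"travel": [0, 0, 0]}], claw=1)

```text
$.moves[0]: bad value
```

Emit:
servo_tool(moves=[{"travel": [27, 42, 0]}, {"travel": [27, 42, 0]}, {"travel": [27, 42, 0]}, {"travel": [27, 42, 0]}, {"travel": [27, 42, 0]}, {"travel": [27, 42, 0]}, {"travel": [27, 42, 0]}, {"travel": [27, 42, 0]}, {"travel": [27, 42, 0]}, {"travel": [27, 42, 0]}, {"travel": [27, 42, 0]}, {"travel": [0, 0, 0]}])

```text
$.moves[0]: bad value
```

```bash
cat >> h.py <<'E'
PC=[0.6101,0.0770,0.2111]
def st():
    from scipy.spatial.transform import Rotation as Ro
    o=manip.get_obs();c,s=np.cos(PC[2]),np.sin(PC[2]);x,y,z=o["position"];a,b=x-PC[0],y-PC[1]
    D=np.array([[c,s,0],[s,-c,0],[0,0,-1]])
    print("t",round(o["clock"],2),"x,d(from hinge),z mm",np.round([1e3*(c*a+s*b),1e3*(-s*a+c*b)-80,1e3*z],1),"F",np.round(o["ft_force"],1),"grip",round(o["grip_width"],2),
     "rot err",np.round(np.degrees((Ro.from_quat(o["ee_rot"]).inv()*Ro.from_matrix(D)).as_rotvec()),1))
E
python3 - <<'E'
from h import *
st()
print("a, d, z tip")
for a,r in zip((1.4,1.2,1,.8,.6,.4,.2,.1,0),(74,73,72,70,68,66,64,62,60)):
  print(a,np.round([-r*np.cos(a)+2*np.sin(a)+11,62+r*np.sin(a)+2*np.cos(a)],1))
E
```

```text
t 0.1 x,d(from hinge),z mm [-297.5  511.9  230.6] F [-0.4  0.2  0.3] grip 1.0 rot err [ 0.   0.1 59.7]
a, d, z tip
1.4 [  0.4 135.3]
1.2 [-13.6 130.8]
1 [-26.2 123.7]
0.8 [-36.3 113.6]
0.6 [-44. 102.]
0.4 [-49.   89.5]
0.2 [-51.3  76.7]
0.1 [-50.5  70.2]
0 [-49.  64.]
```

Both fields are required in each row.

Emit:
servo_tool(moves=[{"travel": [0, 0, 0], "dr": [0, 0, 10]}, {"travel": [0, 0, 0], "dr": [0, 0, 10]}, {"travel": [0, 0, 0], "dr": [0, 0, 10]}, {"travel": [0, 0, 0], "dr": [0, 0, 10]}, {"travel": [0, 0, 0], "dr": [0, 0, 10]}, {"travel": [0, 0, 0], "dr": [0, 0, 9.7]}, {"travel": [0, 0, 0], "dr": [0, 0, 0]}, {"travel": [0, 0, 0], "dr": [0, 0, 0]}], claw=1)

```text
clock: 1.1
position: [0.1952, 0.5936, 0.2311]
ee_rot: [0.994, 0.107, -0.0, 0.0]
ft_force: [-0.3, 0.5, 0.0]
grip_width: -0.003
```

Emit:
servo_tool(moves=[{"travel": [27, 42, 0], "dr": [0, 0, 0]}, {"travel": [27, 42, 0], "dr": [0, 0, 0]}, {"travel": [27, 42, 0], "dr": [0, 0, 0]}, {"travel": [27, 42, 0], "dr": [0, 0, 0]}, {"travel": [27, 42, 0], "dr": [0, 0, 0]}, {"travel": [27, 42, 0], "dr": [0, 0, 0]}, {"travel": [27, 42, 0], "dr": [0, 0, 0]}, {"travel": [27, 42, 0], "dr": [0, 0, 0]}, {"travel": [27, 42, 0], "dr": [0, 0, 0]}, {"travel": [27, 42, 0], "dr": [0, 0, 0]}, {"travel": [27, 42, 0], "dr": [0, 0, 0]}, {"travel": [0, 0, 0], "dr": [0, 0, 0]}])

```text
clock: 2.6
position: [0.5848, 0.1994, 0.2311]
ee_rot: [0.995, 0.103, 0.0, 0.001]
ft_force: [-0.1, -0.2, -0.4]
grip_width: -0.002
```

```bash
python3 -c "
from h import *
st()
import cv2;cv2.imwrite('pics/s1.png',manip.camera('side')[60:340,180:480])"
```

```text
t 2.6 x,d(from hinge),z mm [  0.9  45.  231.1] F [-0.1 -0.2 -0.4] grip -0.0 rot err [ 0.1 -0.  -0.2]
```

View pics/s1.png

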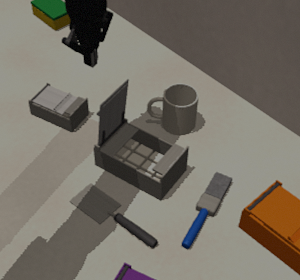

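The gripper (crop px ~(92,62)) stands on the flap's outer side, with the flap at ~(113,110) untouched. Now down and start pushing.

Emit:
servo_tool(moves=[{"travel": [0, 0, 48], "dr": [0, 0, 0]}, {"travel": [0, 0, 47], "dr": [0, 0, 0]}, {"travel": [0, 25, 0], "dr": [0, 0, 0]}, {"travel": [0, 10, 0], "dr": [0, 0, 0]}, {"travel": [0, 10, 0.5], "dr": [0, 0, 0]}, {"travel": [0, 7, 2], "dr": [0, 0, 0]}, {"travel": [0, 7, 2.5], "dr": [0, 0, 0]}, {"travel": [0, 6, 3.5], "dr": [0, 0, 0]}, {"travel": [0, 6.5, 3.5], "dr": [0, 0, 0]}, {"travel": [0, 0, 0], "dr": [0, 0, 0]}])

```text
clock: 3.9
position: [0.5974, 0.1335, 0.1239]
ee_rot: [0.994, 0.105, -0.0, 0.0]
ft_force: [0.5, -0.4, 0.4]
grip_width: -0.002
```

```bash
python3 -c "
from h import *
st()
import cv2;cv2.imwrite('pics/s2.png',cv2.resize(manip.camera('side')[110:290,240:420],None,fx=3,fy=3))"
```

```text
t 3.9 x,d(from hinge),z mm [ -0.6 -22.1 123.9] F [ 0.5 -0.4  0.4] grip -0.0 rot err [ 0.   0.  -0.1]
```

View pics/s2.png

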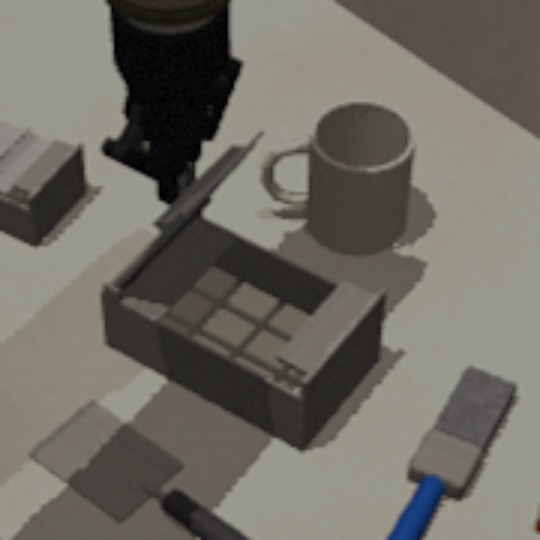

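The flap is tilting as planned (crop px ~(190,210)), with the fingertip behind it on the outer face. I'll keep following the arc down to flat.

Emit:
servo_tool(moves=[{"travel": [0, 6, 5], "dr": [0, 0, 0]}, {"travel": [0, 5, 5], "dr": [0, 0, 0]}, {"travel": [0, 4, 6], "dr": [0, 0, 0]}, {"travel": [0, 4, 6], "dr": [0, 0, 0]}, {"travel": [0, 3, 6], "dr": [0, 0, 0]}, {"travel": [0, 2, 6.5], "dr": [0, 0, 0]}, {"travel": [0, 1, 6], "dr": [0, 0, 0]}, {"travel": [0, 1, 6.5], "dr": [0, 0, 0]}, {"travel": [0, 0, 6], "dr": [0, 0, 0]}, {"travel": [0, 0, 0], "dr": [0, 0, 0]}])

```text
clock: 5.2
position: [0.6025, 0.1089, 0.0707]
ee_rot: [0.994, 0.105, -0.0, 0.0]
ft_force: [0.1, 0.2, 0.2]
grip_width: 0.001
```

```bash
python3 -c "
from h import *
st()
import cv2;cv2.imwrite('pics/s3.png',cv2.resize(manip.camera('side')[110:290,240:420],None,fx=3,fy=3))"
```

```text
t 5.2 x,d(from hinge),z mm [ -0.7 -47.2  70.7] F [0.1 0.2 0.2] grip 0.0 rot err [-0.   0.1  0. ]
```

View pics/s3.png

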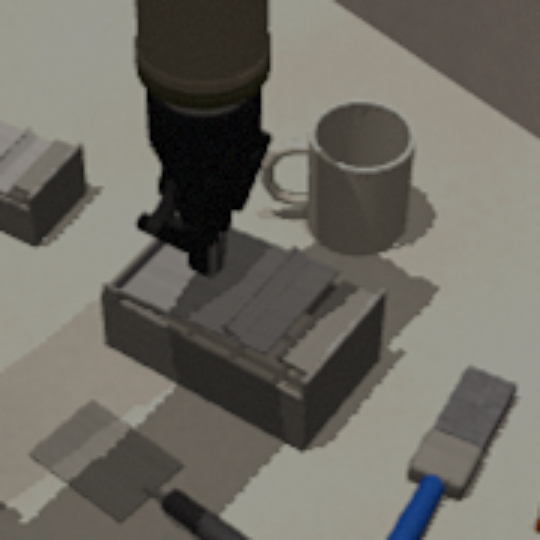

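The flap is nearly flat and still drawn back. The tip sits at ~(208,270), between hinge and ridge. Next, press down.

Emit:
servo_tool(moves=[{"travel": [0, 0, 3], "dr": [0, 0, 0]}, {"travel": [0, 0, 3], "dr": [0, 0, 0]}, {"travel": [0, 0, 2], "dr": [0, 0, 0]}, {"travel": [0, 0, 1], "dr": [0, 0, 0]}, {"travel": [0, 0, 0], "dr": [0, 0, 0]}, {"travel": [0, 0, 0], "dr": [0, 0, 0]}])

```text
clock: 6.0
position: [0.6034, 0.1088, 0.0633]
ee_rot: [0.994, 0.105, 0.001, -0.0]
ft_force: [-2.8, -1.5, 9.4]
grip_width: 0.002
```

```bash
python3 -c "
from h import *
st()"
```

```text
t 6.0 x,d(from hinge),z mm [  0.1 -47.5  63.3] F [-2.8 -1.5  9.4] grip 0.0 rot err [-0.  -0.1 -0. ]
```

Flat under 9 N of press. Now push along.

Emit:
servo_tool(moves=[{"travel": [0, 5, 0], "dr": [0, 0, 0]}, {"travel": [0, 5, 0], "dr": [0, 0, 0]}, {"travel": [0, 5, 0], "dr": [0, 0, 0]}, {"travel": [0, 5, 0], "dr": [0, 0, 0]}, {"travel": [0, 5, 0], "dr": [0, 0, 0]}, {"travel": [0, 5, 0], "dr": [0, 0, 0]}, {"travel": [0, 0, 0], "dr": [0, 0, 0]}])

```text
clock: 6.88
position: [0.6099, 0.0806, 0.0632]
ee_rot: [0.994, 0.106, 0.001, -0.001]
ft_force: [-0.5, 2.2, 6.9]
grip_width: -0.001
```

```bash
python3 -c "
from h import *
st()"
```

```text
t 6.88 x,d(from hinge),z mm [  0.5 -76.5  63.2] F [-0.5  2.2  6.9] grip -0.0 rot err [-0.1 -0.1  0. ]
```

Emit:
servo_tool(moves=[{"travel": [0, 4, 0.5], "dr": [0, 0, 0]}, {"travel": [0, 4, 0], "dr": [0, 0, 0]}, {"travel": [0, 4, 0], "dr": [0, 0, 0]}, {"travel": [0, 4, 0], "dr": [0, 0, 0]}, {"travel": [0, 4, 0], "dr": [0, 0, 0]}, {"travel": [0, 4, 0], "dr": [0, 0, 0]}, {"travel": [0, 3, 0], "dr": [0, 0, 0]}, {"travel": [0, 0, 0], "dr": [0, 0, 0]}, {"travel": [0, 0, 0], "dr": [0, 0, 0]}])

```text
clock: 8.0
position: [0.6154, 0.0543, 0.0624]
ee_rot: [0.994, 0.106, 0.001, -0.001]
ft_force: [-0.6, 2.4, 5.7]
grip_width: 0.003
```

```bash
python3 -c "
from h import *
st()
import cv2;cv2.imwrite('pics/s4.png',cv2.resize(manip.camera('side')[110:290,240:420],None,fx=3,fy=3))"
```

```text
t 8.0 x,d(from hinge),z mm [   0.5 -103.4   62.4] F [-0.6  2.4  5.7] grip 0.0 rot err [-0.1 -0.1  0. ]
```

View pics/s4.png

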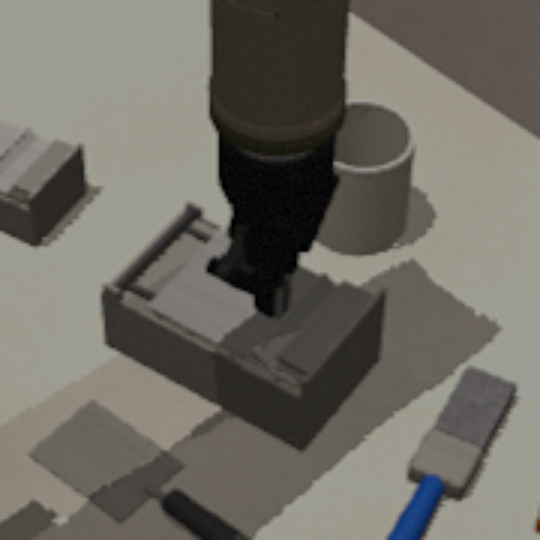

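The plate has slid (gap at the hinge ~(175,255)) and its edge is under the lip (~(310,330)). Push on until the stop is felt.

Emit:
servo_tool(moves=[{"travel": [0, 2, 0], "dr": [0, 0, 0]}, {"travel": [0, 2, 0], "dr": [0, 0, 0]}, {"travel": [0, 2, 0], "dr": [0, 0, 0]}, {"travel": [0, 0, 0], "dr": [0, 0, 0]}, {"travel": [0, 0, 0], "dr": [0, 0, 0]}])

```text
clock: 8.68
position: [0.6161, 0.0511, 0.0622]
ee_rot: [0.994, 0.107, 0.0, -0.002]
ft_force: [-1.8, 9.0, 5.8]
grip_width: 0.001
```

```bash
python3 -c "
from h import *
st()"
```

```text
t 8.68 x,d(from hinge),z mm [   0.5 -106.6   62.2] F [-1.8  9.   5.8] grip 0.0 rot err [-0.2 -0.1  0.2]
```

Force has risen to 9 N at the predicted stop (d ≈ -106). Unload and lift.

Emit:
servo_tool(moves=[{"travel": [0, 1, 0], "dr": [0, 0, 0]}, {"travel": [0, 0, 0], "dr": [0, 0, 0]}, {"travel": [0, -3, -1], "dr": [0, 0, 0]}, {"travel": [0, 0, -5], "dr": [0, 0, 0]}, {"travel": [0, -2, -10], "dr": [0, 0, 0]}, {"travel": [0, -20, -40], "dr": [0, 0, 0]}, {"travel": [0, -30, -50], "dr": [0, 0, 0]}, {"travel": [0, -50, -30], "dr": [0, 0, 0]}, {"travel": [0, -50, 0], "dr": [0, 0, 0]}, {"travel": [0, -50, 0], "dr": [0, 0, 0]}, {"travel": [0, 0, 0], "dr": [0, 0, 0]}])

```text
clock: 10.05
position: [0.5716, 0.2513, 0.1975]
ee_rot: [0.994, 0.109, -0.0, -0.001]
ft_force: [0.1, -1.3, 0.0]
grip_width: -0.003
```

```bash
python3 -c "
from h import *
st()
import cv2
a=cv2.resize(manip.camera('side')[130:270,260:400],(400,400));b=cv2.resize(manip.camera('top')[150:270,260:380],(400,400))
cv2.imwrite('pics/s5.png',np.hstack([a,b]))
for r in(117,108,130+24): print(r,proj('top',W(PC,(0,80-r,73 if r==117 else 64))))
for s in(0,.012,.018,.024):
  A=proj('top',W(PC,(0,80-93-s*1000,73)));B=proj('side',W(PC,(0,80-93-s*1000,73)));print(s,'ridge s5 px: side',np.round((B-[260,130])*400/140),'top',np.round((A-[260,150])*400/120+[400,0]))
"
```

```text
t 10.05 x,d(from hinge),z mm [ -1.1  98.5 197.5] F [ 0.1 -1.3  0. ] grip -0.0 rot err [-0.1  0.   0.4]
117 [336.29278973 219.31393395]
108 [331.86680036 220.97594217]
154 [354.3285325 216.7414928]
0 ridge s5 px: side [190. 223.] top [615. 238.]
0.012 ridge s5 px: side [204. 230.] top [635. 235.]
0.018 ridge s5 px: side [210. 234.] top [644. 233.]
0.024 ridge s5 px: side [217. 237.] top [654. 231.]
```

View pics/s5.png

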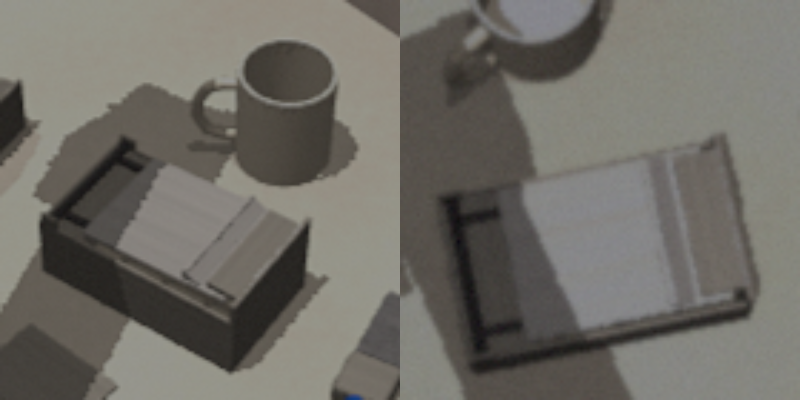

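Both views show the flap flat and released. The ridge's upright face is at ~(656,231) in the top half, where 24 mm of slide would put it. The mug is upright in place. Handing in.

```bash
python3 -c "
from workcell import manip
print(manip.hand_in())"
```

```text
the job is handed in; nothing more can be done
None
```

The metal caddy is closed and the job is handed in; no verdict was reported. I folded the flap down with the closed fingertips on its outer face and pressed it flat with about 9 N. I then slid it along by its ridge until the force rose to 9 N at the stop, and let go at about 10 s on the clock.

**Flap:** in the last pictures, taken after letting go, it lies flat with its edge beneath the lip. The ridge is within about 1 mm of where full slide (24 mm) would put it. None of the checks disagreed.

**Mug, brush and scraper:** all three look unmoved in the pictures. The last ones show only the mug in full; the last full view of the brush and scraper was just before I let go. I judged this by eye and did not measure their positions.

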